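Balance the sealed beam on the knife edge and punch its balance point

TASK

The square tube beam lies tipped over on the rocking knife-edge saddle of the balancing stand; a sealed weight inside puts its balance point somewhere off the middle. Slide it gently along the saddle, a little at a time and without ever pushing or squeezing it with more than 15 N, until it rides level and still with nothing touching it, then press the red punch above it down onto it with about 12 N (no harder than 18 N) to mark the point, and let the punch spring back. The beam must stay on the saddle and be balanced at the end, never punch it while it is tipped, and leave the pot, loupe and oil block where they stand.

Things in the scene. Friction and masses are not known exactly. Their poses are not given: they have to be found in the camera images.
- stand: Fixed grey balancing stand, base plate 130 x 140 x 12 mm. Origin on the worktop below the pivot; z up, y along the beam, x across it (away from the robot at yaw 0). An aluminium column on the +x side, 34 to 50 mm from the origin, 146 mm high, carries an arm (132 to 144 mm high) over the beam, with the red punch exactly above the pivot.
- pivot (a point): Middle of the knife-edge pivot line (along the stand's x), 100 mm above the worktop. The brass rocking saddle on it is a channel along the stand's y, 96 mm long, 16 mm wide inside, its floor 2 mm above the pivot, cheeks 10 mm high. A red pointer on the side facing the robot shows its tilt on a white scale with a red zero line.
- cradle (a joint): Tilt of the saddle, rad, stops at -0.10 and +0.10; 0 level, positive: the beam's lug end (-y) is down. A bob makes it self-levelling: with the beam untouched it tilts about 0.012 to 0.02 rad per mm that the beam's centre of gravity lies off the pivot, so beyond about 7 mm it lies on a stop. It settles within 1 s.
- beam: Loose aluminium square tube, 14 x 14 mm, 258 mm long with black end caps, 0.4 to 0.5 kg, lying in the saddle, friction a few N. Origin mid-underside; y along it, z up. Its hidden balance point, 20 mm on the lug side to 10 mm on the other side of the middle, must come over the pivot. At the start the lug end is too heavy: the beam must go towards its +y end, by some 5 to 40 mm.
- lug_top (a point): Centre of the top of the lug, a steel pin 12 mm in diameter that stands 40 mm up from the beam's top face at the beam's y = -110 mm. It can be pushed, or straddled loosely, to slide the beam either way; clear of it, the beam tips freely. It moves up or down by 11 mm from level to a stop.
- punch_top (a point): Centre of the top of the punch's red cap, a disc 24 mm in diameter and 12 mm thick, 168 mm above the worktop when up. Press it straight down here.
- punch (a joint): Travel of the punch cap, m, 0 up to 0.012 fully down. A soft return spring (1.5 N rising to 4.5 N) brings it back up. The tip meets the level beam after about 6 mm; from there a stiff inner spring adds 4 N per mm.
- punch_tip: Steel tip of the punch, 7 mm thick, ending in a 3 mm point; its point is 6 mm above the top of a level beam when the punch is up. It marks the beam when it presses on it with 6 N or more.
- pot: Bystander: round parts pot, cream with a dark lid, 42 mm across, 20 mm high. Origin at the centre of its underside.
- loupe: Bystander: black eye loupe, 36 mm across, 30 mm high. Origin at the centre of its underside.
- oil_block: Bystander: black oil-cup block with four coloured wells, 26 x 88 x 16 mm, long along its y. Origin at the centre of its underside.
Not all that is in view belongs to the job. Of the things that look like the stand, take the one that is nearest to the robot's base at the start.

How it is judged:
On the way, in this order (a step that is already met when the one before it is completed fails the run):
1. the beam rides level (within 0.04 rad) and still on the saddle, untouched, for half a second (value of joint cradle between -0.04 and 0.04 rad and z of beam in the frame of stand between 0.095 and 0.11 m and angle between beam's own z axis and vertical below 0.055 rad and velocity of joint cradle between -0.05 and 0.05 rad/s and contact force between the arm and beam below 0.1 N and value of joint punch below 0.002 m), for 0.5 s.
2. the punch presses on the level, otherwise untouched beam with at least 6 N (value of joint cradle between -0.05 and 0.05 rad and z of beam in the frame of stand between 0.095 and 0.11 m and angle between beam's own z axis and vertical below 0.055 rad and contact force between the arm and beam below 0.1 N and contact force between punch_tip and beam above 6 N), for 0.1 s.
At the end, for the whole second after the job is handed in: the beam lies in the saddle channel, balanced: saddle tilt within 0.04 rad of level and still, beam touched by nothing but the saddle; the punch is back up (within 2 mm) (all of step 1).
It fails at once if the punch tip presses on the beam with more than 18 N (contact force between punch_tip and beam above 18 N).
It fails at once if the punch tip touches the beam (more than 0.5 N) while it is tipped by more than 0.055 rad (contact force between punch_tip and beam above 0.5 N and (value of joint cradle above 0.055 rad or value of joint cradle below -0.055 rad)).
It fails at once if the robot pushes or squeezes the beam with more than 15 N (contact force between the arm and beam above 15 N).
It fails at once if a bystander (pot, loupe or oil block) is moved by more than 10 mm (distance of any of pot, loupe, oil_block from where it was at the start of the episode above 0.01 m).
It also fails if it takes over 64 s, if anything falls off the work surface, if the arm or the gripper's body presses on something with over 40 N, if the wrist force passes 120 N, or if a joint passes its speed limit or range.

ROBOT

A 6-joint arm with a two-finger parallel gripper is mounted at the origin on a cart in front of the work surface, level with it; the furniture and walls round the work are solid. World frame = base frame: x ahead of the robot, y to its left, z up, the work surface at z = 0. Lengths are in m, angles in rad, forces in N, time in s.
With the tool pointing down it reaches from about 0.25 to 0.775 m from the base axis. Payload 8.9 kg.
Tool frame: the origin (TCP) lies midway between the tips of the shut fingers; the grasp point (between the pads) lies 19 mm behind it (manip.pinch_z is the distance from the TCP to the grasp point, in m); z points along the fingers, y is the line along which they close (so a half turn about z gives the same grasp; the last joint's range is limited). The gripper opens to 85 mm and grips with 20 to 120 N. Pads are 22 mm wide; open, the fingers measure 114 mm over their backs; the gripper's body (76 mm by 85 mm) begins 54 mm behind the grasp point. The pads swing forward as they close: fully open they stand 13 mm farther back than shut.
Start: joints at [-1.343, 0.291, -0.153, 1.127, 0, 1.431], TCP at [0.188, -0.49, 0.231] pointing down, gripper open.
Joint ranges: [-2.52, 2.52], [-0.91, 1.74], [-1.3, 1.37], [-1.96, 2.02], [-1.52, 1.47], [-3.14, 3.14]. Speed limits (rad/s): [2.22, 2.22, 2.79, 3.14, 3.14, 3.14].

INTERFACE

Orientations are given as a unit quaternion [x, y, z, w].
In Python, from cell import sensors, optics, manip gives the robot as it stands.
- The arm moves only by the tool drive_tool, never from a script. Its argument "targets" is a list of rows, each a list of 7 numbers: the turn, a rotation vector about the tool's x, y, z each as a share of 360 degrees, from -1 to 1, then the shift along the tool's x, y, z each as a share of 0.5 m, from -1 to 1, then the opening, from -1 (shut) to 1 (fully open), so that 0 is half open. In form: [[wx, wy, wz, tx, ty, tz, hand], ...]. A call has 1 to 12 rows; each row shifts and turns the commanded pose from where the row before left it, along the tool's axes as they then stand; what a row does not reach is not made up. A row lasts 1/12 s, in which the tool goes at most 41.7 mm and 7.16 degrees, less where a joint would pass 70% of its speed; a pose out of reach is approached as far as the arm can. A call with a number of a shift or a turn outside -1 to 1 is refused whole. A call with a gripper value outside its range is refused whole. The fingers move at their own pace and stop on an object; "newtons" is the grip in N (left out, the last holds). Time passes only in rows, so rows that do not move let the fingers close. It gives the time, the measured TCP pose, the force, the opening and the grip force at its end, in the units of the state.
- sensors.get_state(): the state, without advancing time (a new reading comes with each control period).
- optics.snapshot(name): name is "side" or "top" or "wrist"; returns the picture (420x560x3 uint8, blue, green, red); there is no depth.
- optics.camera_info(name): a dict with "intrinsics" (3x3 intrinsics, pixels), "R" (3x3) and "t" (3): a world point X has camera coordinates R X + t; the wrist camera has in their place "hand_eye" (4x4, takes a point from camera to tool coordinates, whose origin is the TCP and whose axes are the flange's). Camera axes: x right, y down, z forward; pixel columns grow to the right and rows downward; lengths in m; the calibration is good to about 2 mm. A picture is of the moment at which its call begins: read the wrist's pose just before it. camera_info takes no time and is no camera call.
- manip.sign_off(): hands the job in; it is judged then, once.
The state is a dict: "clock": time; "joints": joint angles; "dq": joint speeds; "joint_efforts": joint torques, N m; "eef_pos": TCP position; "ee_rot": TCP orientation; "ft_force": force on the tool from outside, world axes, zero at the start; "moment": the same for the moment, N m; "finger_gap": finger opening in m; "grasp_force": force on a finger pad.
Only numpy, scipy, OpenCV 4.12 (cv2) and the standard library are available. Lean on these libraries where they do the work, as an engineer would, in place of code of your own. Each camera call takes 0.05 s, during which the arm holds its last target. There are 200 camera calls.

## Working session

There is one attempt and no reset: what is moved stays moved. The work goes in short steps, Python scripts to look and compute and a tool call to move; the robot and the scene stay as the last step left them, time stands still between calls to the robot, and variables do not carry over. Pictures are saved under pics/ and viewed, at most 10 in all, crops included, and the job is handed in when it is done.

Besides the shell and the picture viewer there is one more tool, called as name([rows], argument=value, ...), one row to a line, values as JSON. drive_tool: Moves the arm, as the interface text tells. Shift numbers are shares of 0.5 m and turn numbers shares of 360 degrees, none past 1 either way. Its arguments: {"type":"object","properties":{"targets":{"type":"array"},"newtons":{"type":"number"}},"required":["targets"]}

```bash
mkdir -p pics; python3 - <<'E'
from cell import sensors, optics, manip
import cv2,numpy as np
s=sensors.get_state(); print(s)
for n in("side","top"):
    im=optics.snapshot(n); cv2.imwrite(f"pics/{n}0.png",im); i=optics.camera_info(n)
    R=np.array(i["R"]);print(n,np.round(i["intrinsics"],1).tolist(),np.round(R,3).tolist(),np.round(-R.T@np.array(i["t"]),3))
print(np.round(optics.camera_info("wrist")["hand_eye"],4).tolist(), manip.pinch_z)
E
```

```text
{'clock': 0.0, 'joints': array([-1.34328565e+00,  2.91267979e-01, -1.54141399e-01,  1.12669160e+00,
        1.94814175e-05,  1.43147094e+00]), 'dq': array([-1.17163810e-04,  4.78635954e-04, -1.86033078e-03, -6.27967048e-05,
       -2.88574472e-04, -7.23517569e-04]), 'joint_efforts': array([-1.30499127e-03, -5.37144291e+01,  3.31366575e+01,  1.61455903e-02,
       -1.08689819e-04,  5.51870997e-06]), 'eef_pos': array([ 0.18819492, -0.48963641,  0.23073307]), 'ee_rot': array([ 9.83225809e-01,  1.82391289e-01, -1.90222609e-05, -6.52122257e-04]), 'ft_force': array([ 0.49719771,  0.56951032, -0.7269797 ]), 'moment': array([-0.04207111, -0.02460167, -0.02679095]), 'grasp_force': 0.0, 'finger_gap': 0.08525980405222816}
side [[501.0, 0.0, 279.4], [0.0, 501.0, 215.5], [0.0, 0.0, 1.0]] [[-1.0, 0.022, 0.001], [0.012, 0.556, -0.831], [-0.019, -0.831, -0.556]] [0.529 0.94  0.804]
top [[491.5, 0.0, 283.8], [0.0, 491.5, 218.7], [0.0, 0.0, 1.0]] [[0.214, -0.977, 0.0], [-0.953, -0.209, -0.219], [0.214, 0.047, -0.976]] [ 0.275 -0.129  1.173]
[[0.0004, -0.9523, -0.3053, 0.0783], [1.0, 0.0002, 0.0007, -0.0008], [-0.0006, -0.3053, 0.9523, -0.143], [0.0, 0.0, 0.0, 1.0]] 0.0187
```

View pics/top0.png

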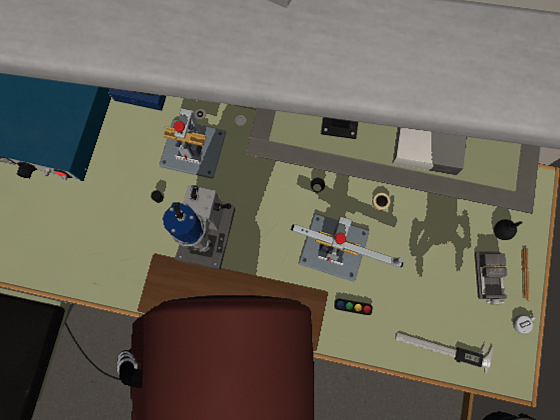

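View pics/side0.png

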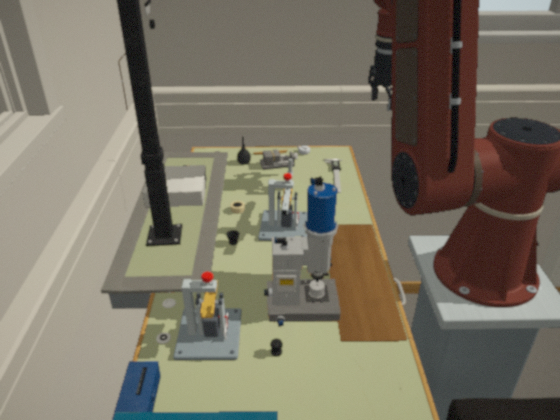

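The top view shows two stand-like things: one at (340,240), with the silver beam and a lug near (400,263), and one at (180,130) with a short yellow bar. The first fits the description, so I'll measure both and confirm in a crop.

```bash
cat > h.py <<'E'
from cell import sensors, optics, manip
import cv2,numpy as np
from scipy.spatial.transform import Rotation as Ro
def cam(n):
    i=optics.camera_info(n);K=np.array(i["intrinsics"])
    if n=="wrist":
        s=sensors.get_state();T=np.eye(4);T[:3,:3]=Ro.from_quat(s["ee_rot"]).as_matrix();T[:3,3]=s["eef_pos"]
        T=T@np.array(i["hand_eye"]);return K,T[:3,:3].T,T[:3,3]
    R=np.array(i["R"]);return K,R,-R.T@np.array(i["t"])
def ray(c,uv,z):
    K,R,o=c;d=R.T@np.linalg.inv(K)@[*uv,1];return o+d*(z-o[2])/d[2]
def proj(c,X):
    K,R,o=c;p=K@(R@(np.array(X)-o));return p[:2]/p[2]
def two(c1,a,c2,b):
    A=[];r=[]
    for (K,R,o),uv in((c1,a),(c2,b)):
        d=R.T@np.linalg.inv(K)@[*uv,1];d/=np.linalg.norm(d);P=np.eye(3)-np.outer(d,d);A.append(P);r.append(P@o)
    return np.linalg.lstsq(np.vstack(A),np.hstack(r),rcond=None)[0]
def red(im,amin=15):
    h=cv2.cvtColor(im,cv2.COLOR_BGR2HSV)
    m=((h[...,0]<6)|(h[...,0]>174))&(h[...,1]>190)&(h[...,2]>110)
    n,l,st,ce=cv2.connectedComponentsWithStats(m.astype(np.uint8))
    return [(int(st[i,4]),ce[i].round(1)) for i in range(1,n) if st[i,4]>=amin]
E
python3 - <<'E'
from h import *
T=cv2.imread("pics/top0.png");S=cv2.imread("pics/side0.png");ct,cs=cam("top"),cam("side")
for a,c in red(T):print("top",a,c,ray(ct,c,.165).round(3))
for a,c in red(S):print("side",a,c,ray(cs,c,.165).round(3))
# beam ends at approx z 0.116
for uv in((294,229),(402,264)):print(ray(ct,uv,.12).round(3))
a=cv2.resize(T[195:285,275:425],None,fx=5,fy=5,interpolation=cv2.INTER_CUBIC)
cv2.imwrite("pics/c1.png",a)
b=cv2.resize(S[160:250,230:330],None,fx=6,fy=6,interpolation=cv2.INTER_CUBIC);cv2.imwrite("pics/c2.png",b)
E
```

```text
top 79 [178.6 126.1] [0.65  0.19  0.165]
top 88 [340.2 238.1] [ 0.481 -0.204  0.165]
top 28 [366.5 308.2] [ 0.351 -0.283  0.165]
side 24 [287.2 176.1] [ 0.483 -0.2    0.165]
side 71 [206.8 276.2] [0.653 0.193 0.165]
[ 0.488 -0.105  0.12 ]
[ 0.463 -0.348  0.12 ]
```

View pics/c1.png

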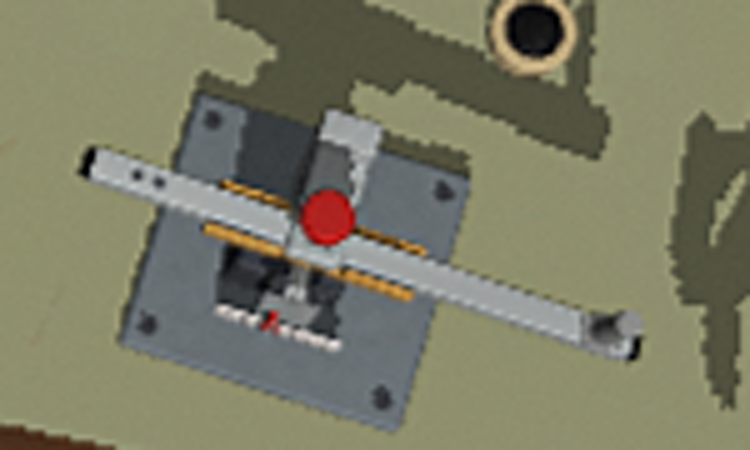

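The crop confirms the stand: silver tube with black caps, red cap at full-frame (340,238), grey lug at about (400,260), beam ends at (293,228) and (401,264). It also has the brass cheeks and the red pointer off zero. The other stand, at (0.65,0.19), is farther from the base.

```bash
python3 - <<'E'
from h import *
ct=cam("top")
p=ray(ct,(340.2,238.1),.168);lug=ray(ct,(400.8,259.4),.145)
e1=ray(ct,(292.8,227.7),.128);e2=ray(ct,(401,264.3),.106)
d=(e2-e1);print("punch",p,"lug",lug,"ends",e1,e2,"len",np.linalg.norm(d),"ang",np.degrees(np.arctan2(d[1],d[0])))
s=sensors.get_state();R=Ro.from_quat(s["ee_rot"]).as_matrix()
print("tool y ang",np.degrees(np.arctan2(R[1,1],R[0,1])),"delta tool",R.T@(lug-s["eef_pos"]))
E
```

```text
punch [ 0.48025752 -0.20375568  0.168     ] lug [ 0.467519   -0.33873595  0.145     ] ends [ 0.48891213 -0.10188612  0.128     ] [ 0.46428479 -0.34888658  0.106     ] len 0.2491981839364249 ang -95.6938955806872
tool y ang -68.98544044865872 delta tool [ 0.31486239 -0.04062245  0.08589634]
```

drive_tool([
  [0, 0, 0, 0.0787, -0.0102, 0, 1],
  [0, 0, 0, 0.0787, -0.0102, 0, 1],
  [0, 0, 0, 0.0787, -0.0102, 0, 1],
  [0, 0, 0, 0.0787, -0.0102, 0, 1],
  [0, 0, 0, 0.0787, -0.0102, 0, 1],
  [0, 0, 0, 0.0787, -0.0102, 0, 1],
  [0, 0, 0, 0.0787, -0.0102, 0, 1],
  [0, 0, 0, 0.0787, -0.0102, 0, 1],
  [0, 0, 0.0184, 0, 0, 0, 1],
  [0, 0, 0.0184, 0, 0, 0, 1],
  [0, 0, 0.0184, 0, 0, 0, 1],
  [0, 0, 0.0184, 0, 0, 0, 1],
], newtons=20)

```text
clock: 1.1
eef_pos: [0.4676, -0.3386, 0.2307]
ee_rot: [0.999, -0.05, -0.0, -0.0]
ft_force: [0.3, -0.1, 0.2]
finger_gap: 0.0854
grasp_force: 0.0
```

drive_tool([
  [0, 0, 0, 0, 0, 0, -0.3],
  [0, 0, 0, 0, 0, 0, -0.3],
  [0, 0, 0, 0, 0, 0, -0.3],
  [0, 0, 0, 0, 0, 0, -0.3],
  [0, 0, 0, 0, 0, 0, -0.3],
])

```text
clock: 1.52
eef_pos: [0.4674, -0.3391, 0.2313]
ee_rot: [0.999, -0.047, -0.0, -0.0]
ft_force: [1.5, 0.3, 0.2]
finger_gap: 0.0305
grasp_force: 0.0
```

```bash
python3 - <<'E'
from h import *
c=cam("wrist");im=optics.snapshot("wrist");cv2.imwrite("pics/w1.png",im)
print(proj(c,(.4675,-.3387,.145)),red(im))
s=sensors.get_state();R=Ro.from_quat(s["ee_rot"]).as_matrix();print(s["eef_pos"],s["finger_gap"],np.degrees(np.arctan2(R[1,1],R[0,1])))
E
```

```text
[279.44550954 217.14264435] [(784, array([ 82., 226.])), (97, array([260.4, 266.1]))]
[ 0.46743045 -0.33916258  0.23129346] 0.029971371399071526 -95.41571313152376
```

View pics/w1.png

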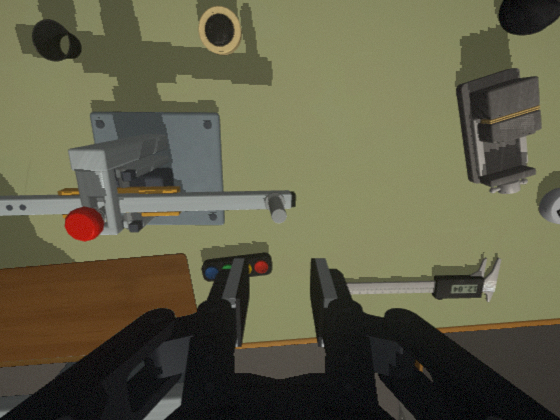

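The wrist view shows the lug top at (280,213), against a prediction of (279,217), and it is centred between the fingers. I'll go down and straddle it.

drive_tool([
  [0, 0, 0, 0.003, 0, 0.03, -0.3],
  [0, 0, 0, 0, 0, 0.03, -0.3],
  [0, 0, 0, 0, 0, 0.03, -0.3],
  [0, 0, 0, 0, 0, 0.03, -0.3],
  [0, 0, 0, 0, 0, 0.03, -0.3],
  [0, 0, 0, 0, 0, 0.028, -0.3],
  [0, 0, 0, 0, 0, 0.028, -0.3],
  [0, 0, 0, 0, 0, 0, -0.3],
])

```text
clock: 2.23
eef_pos: [0.4677, -0.3381, 0.1258]
ee_rot: [0.999, -0.047, -0.002, -0.001]
ft_force: [0.0, 0.8, 0.2]
finger_gap: 0.0302
grasp_force: 0.0
```

```bash
cat >> h.py <<'E'
def look(tag):
    T=optics.snapshot("top");W=optics.snapshot("wrist");s=sensors.get_state()
    a=cv2.resize(T[205:285,280:420],None,fx=4,fy=4,interpolation=cv2.INTER_CUBIC)
    cv2.imwrite(f"pics/{tag}_t.png",T);cv2.imwrite(f"pics/{tag}_w.png",W)
    b=cv2.resize(W,(420,315));o=np.zeros((600,800,3),np.uint8);o[:320,:560]=a;o[285:600,380:800]=b
    cv2.imwrite(f"pics/{tag}.png",o);print(s["eef_pos"],s["ft_force"],s["clock"])
    h=cv2.cvtColor(T,cv2.COLOR_BGR2HSV);m=((h[...,0]<8)|(h[...,0]>172))&(h[...,1]>130)
    m[:253]=0;m[270:]=0;m[:,:315]=0;m[:,350:]=0;y,x=np.nonzero(m);print("pointer",len(x),x.mean() if len(x) else 0,y.mean() if len(x) else 0)
E
python3 -c "
from h import *
look('a')"
```

```text
[ 0.46883671 -0.33912396  0.12836022] [ 0.27357631  0.13252863 -0.46218144] 2.3333
pointer 576 332.41493055555554 261.17534722222223
```

View pics/a.png

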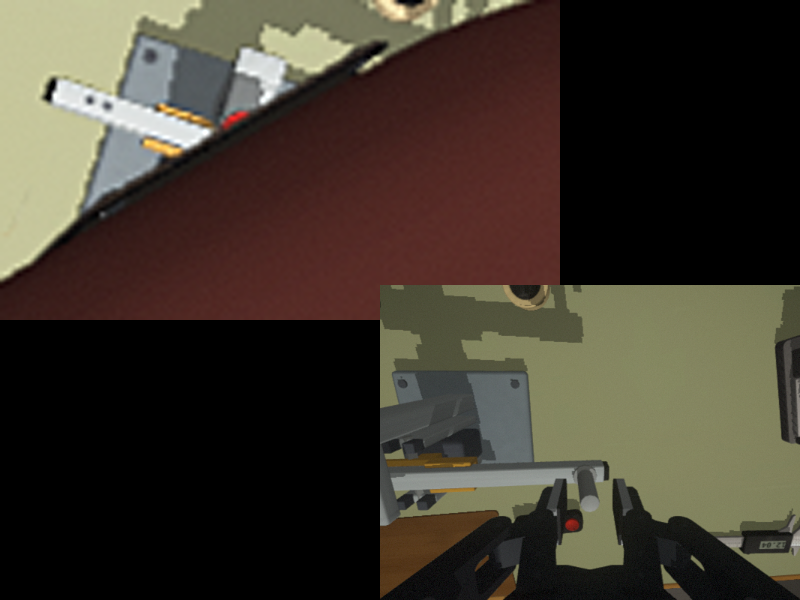

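drive_tool([
  [0, 0, 0, 0, -0.004, 0, -0.3],
  [0, 0, 0, 0, -0.004, 0, -0.3],
  [0, 0, 0, 0, -0.004, 0, -0.3],
  [0, 0, 0, 0, -0.003, 0, -0.3],
  [0, 0, 0, 0, -0.003, 0, -0.3],
  [0, 0, 0, 0, -0.003, 0, -0.3],
  [0, 0, 0, 0, -0.003, 0, -0.3],
  [0, 0, 0, 0, -0.003, 0, -0.3],
  [0, 0, 0, 0, -0.003, 0, -0.3],
  [0, 0, 0, 0, -0.002, 0, -0.3],
])

```text
clock: 3.17
eef_pos: [0.471, -0.3245, 0.129]
ee_rot: [0.999, -0.048, 0.001, 0.001]
ft_force: [0.5, -6.8, 3.0]
finger_gap: 0.0298
grasp_force: 3.1
```

drive_tool([
  [0, 0, 0, 0, 0.004, 0, -0.3],
  [0, 0, 0, 0, 0.008, 0, -0.3],
  [0, 0, 0, 0, 0.006, 0, -0.3],
  [0, 0, 0, 0, 0, 0, -0.3],
  [0, 0, 0, 0, 0, 0, -0.3],
  [0, 0, 0, 0, 0, 0, -0.3],
  [0, 0, 0, 0, 0, 0, -0.3],
  [0, 0, 0, 0, 0, 0, -0.3],
  [0, 0, 0, 0, 0, 0, -0.3],
  [0, 0, 0, 0, 0, 0, -0.3],
])

```text
clock: 4.0
eef_pos: [0.4697, -0.3322, 0.1283]
ee_rot: [0.999, -0.048, 0.0, -0.0]
ft_force: [0.6, 0.5, 0.0]
finger_gap: 0.03
grasp_force: 0.0
```

```bash
cat >> h.py <<'E'
def lug(im):
    g=cv2.cvtColor(im,cv2.COLOR_BGR2GRAY);h=cv2.cvtColor(im,cv2.COLOR_BGR2HSV)
    m=((g>125)&(h[...,1]<50)).astype(np.uint8);m[:250]=0;m[330:]=0;m[:,:225]=0;m[:,335:]=0
    n,l,st,ce=cv2.connectedComponentsWithStats(m)
    return [(st[i].tolist(),ce[i].round(1).tolist()) for i in range(1,n) if st[i,4]>40]
E
python3 - <<'E'
from h import *
A=cv2.imread("pics/a_w.png");print(lug(A))
look("b");B=cv2.imread("pics/b_w.png");print(lug(B))
c=cam("wrist");p=sensors.get_state()["eef_pos"]
for z in(.145,.156,.167):print(z,proj(c,(p[0],p[1],z)))
cv2.imwrite("pics/ab.png",np.hstack([A[200:340,180:380],B[200:340,180:380]]).repeat(2,0).repeat(2,1))
E
```

```text
[([225, 250, 38, 16, 417], [242.3, 256.4]), ([284, 250, 15, 14, 161], [291.3, 255.9]), ([268, 282, 25, 21, 394], [279.7, 292.0])]
[ 0.46972343 -0.33219896  0.12832996] [-0.89038973 -0.12249572 -0.71414124] 4.1
pointer 589 332.1477079796265 261.0509337860781
[([225, 250, 41, 17, 473], [243.9, 256.7]), ([286, 250, 15, 14, 170], [294.1, 256.5]), ([272, 282, 24, 21, 394], [283.2, 292.1])]
0.145 [280.59629121 291.53100382]
0.156 [280.70217476 305.92408836]
0.167 [280.82607398 322.76610002]
```

View pics/ab.png

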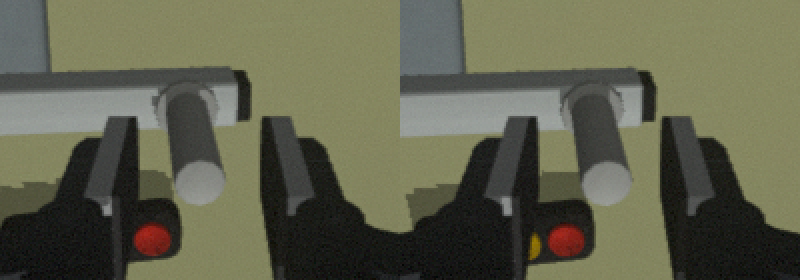

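The lug disc moved relative to the fingers by only 3.5 px, so the beam slid about 6 mm. Its row is still 292, which is the stop; level is about row 306. I'll repeat.

drive_tool([
  [0, 0, 0, 0, -0.004, 0, -0.3],
  [0, 0, 0, 0, -0.004, 0, -0.3],
  [0, 0, 0, 0, -0.003, 0, -0.3],
  [0, 0, 0, 0, -0.003, 0, -0.3],
  [0, 0, 0, 0, -0.003, 0, -0.3],
  [0, 0, 0, 0, -0.003, 0, -0.3],
  [0, 0, 0, 0, -0.003, 0, -0.3],
  [0, 0, 0, 0, -0.003, 0, -0.3],
  [0, 0, 0, 0, -0.003, 0, -0.3],
  [0, 0, 0, 0, -0.002, 0, -0.3],
])

```text
clock: 4.93
eef_pos: [0.4715, -0.3176, 0.1288]
ee_rot: [0.999, -0.048, 0.0, 0.001]
ft_force: [-0.3, -6.1, 3.2]
finger_gap: 0.0302
grasp_force: 3.1
```

drive_tool([
  [0, 0, 0, 0, 0.004, 0, -0.3],
  [0, 0, 0, 0, 0.008, 0, -0.3],
  [0, 0, 0, 0, 0.006, 0, -0.3],
  [0, 0, 0, 0, 0, 0, -0.3],
  [0, 0, 0, 0, 0, 0, -0.3],
  [0, 0, 0, 0, 0, 0, -0.3],
  [0, 0, 0, 0, 0, 0, -0.3],
  [0, 0, 0, 0, 0, 0, -0.3],
  [0, 0, 0, 0, 0, 0, -0.3],
  [0, 0, 0, 0, 0, 0, -0.3],
])

```text
clock: 5.77
eef_pos: [0.4703, -0.3257, 0.1283]
ee_rot: [0.999, -0.048, -0.0, -0.0]
ft_force: [0.1, 0.8, 0.1]
finger_gap: 0.0298
grasp_force: 0.0
```

```bash
cat > l.py <<'E'
from h import *
import sys
c=cam("wrist");W=optics.snapshot("wrist");cv2.imwrite(f"pics/{sys.argv[1]}_w.png",W);s=sensors.get_state()
for i in lug(W):print(i)
print(s["eef_pos"].round(4),s["clock"])
E
python3 l.py c
```

```text
([225, 250, 40, 17, 467], [243.7, 256.6])
([285, 250, 15, 14, 172], [293.1, 256.3])
([270, 282, 25, 21, 399], [282.3, 292.0])
[ 0.4703 -0.3257  0.1283] 5.8167
```

drive_tool([
  [0, 0, 0, 0, -0.004, 0, -0.3],
  [0, 0, 0, 0, -0.004, 0, -0.3],
  [0, 0, 0, 0, -0.003, 0, -0.3],
  [0, 0, 0, 0, -0.003, 0, -0.3],
  [0, 0, 0, 0, -0.003, 0, -0.3],
  [0, 0, 0, 0, -0.003, 0, -0.3],
  [0, 0, 0, 0, -0.003, 0, -0.3],
  [0, 0, 0, 0, -0.003, 0, -0.3],
  [0, 0, 0, 0, -0.003, 0, -0.3],
  [0, 0, 0, 0, -0.002, 0, -0.3],
])

```text
clock: 6.65
eef_pos: [0.4721, -0.3113, 0.1288]
ee_rot: [0.999, -0.048, 0.0, 0.001]
ft_force: [-0.3, -5.5, 2.7]
finger_gap: 0.0299
grasp_force: 2.9
```

drive_tool([
  [0, 0, 0, 0, 0.004, 0, -0.3],
  [0, 0, 0, 0, 0.008, 0, -0.3],
  [0, 0, 0, 0, 0.006, 0, -0.3],
  [0, 0, 0, 0, 0, 0, -0.3],
  [0, 0, 0, 0, 0, 0, -0.3],
  [0, 0, 0, 0, 0, 0, -0.3],
  [0, 0, 0, 0, 0, 0, -0.3],
  [0, 0, 0, 0, 0, 0, -0.3],
  [0, 0, 0, 0, 0, 0, -0.3],
  [0, 0, 0, 0, 0, 0, -0.3],
])

```text
clock: 7.48
eef_pos: [0.4709, -0.3193, 0.1283]
ee_rot: [0.999, -0.048, 0.0, -0.0]
ft_force: [0.2, -0.7, 0.2]
finger_gap: 0.0301
grasp_force: 0.0
```

```bash
python3 l.py d
```

```text
([225, 250, 40, 17, 481], [244.2, 256.6])
([285, 250, 16, 14, 182], [293.5, 255.9])
([271, 281, 25, 22, 409], [282.5, 291.9])
[ 0.4709 -0.3193  0.1283] 7.5333
```

drive_tool([
  [0, 0, 0, 0, -0.004, 0, -0.3],
  [0, 0, 0, 0, -0.004, 0, -0.3],
  [0, 0, 0, 0, -0.003, 0, -0.3],
  [0, 0, 0, 0, -0.003, 0, -0.3],
  [0, 0, 0, 0, -0.003, 0, -0.3],
  [0, 0, 0, 0, -0.003, 0, -0.3],
  [0, 0, 0, 0, -0.003, 0, -0.3],
  [0, 0, 0, 0, -0.003, 0, -0.3],
  [0, 0, 0, 0, -0.003, 0, -0.3],
  [0, 0, 0, 0, -0.002, 0, -0.3],
])

```text
clock: 8.37
eef_pos: [0.4729, -0.3052, 0.129]
ee_rot: [0.999, -0.048, 0.001, 0.001]
ft_force: [-0.8, -4.7, 2.2]
finger_gap: 0.0297
grasp_force: 2.8
```

drive_tool([
  [0, 0, 0, 0, 0.004, 0, -0.3],
  [0, 0, 0, 0, 0.008, 0, -0.3],
  [0, 0, 0, 0, 0.006, 0, -0.3],
  [0, 0, 0, 0, 0, 0, -0.3],
  [0, 0, 0, 0, 0, 0, -0.3],
  [0, 0, 0, 0, 0, 0, -0.3],
  [0, 0, 0, 0, 0, 0, -0.3],
  [0, 0, 0, 0, 0, 0, -0.3],
  [0, 0, 0, 0, 0, 0, -0.3],
  [0, 0, 0, 0, 0, 0, -0.3],
])

```text
clock: 9.2
eef_pos: [0.4716, -0.3128, 0.1283]
ee_rot: [0.999, -0.048, 0.0, 0.0]
ft_force: [0.5, -0.5, 0.0]
finger_gap: 0.03
grasp_force: 0.0
```

```bash
python3 l.py e
```

```text
([225, 250, 39, 20, 508], [243.9, 258.0])
([282, 250, 20, 19, 286], [293.6, 258.8])
([264, 289, 26, 22, 438], [277.0, 299.6])
[ 0.4715 -0.3128  0.1283] 9.25
```

The beam is now off the stop: row 299.6 means a tilt of about 0.046, and it needs roughly 3 mm more. I'll make a smaller push.

drive_tool([
  [0, 0, 0, 0, -0.004, 0, -0.3],
  [0, 0, 0, 0, -0.004, 0, -0.3],
  [0, 0, 0, 0, -0.003, 0, -0.3],
  [0, 0, 0, 0, -0.003, 0, -0.3],
  [0, 0, 0, 0, -0.003, 0, -0.3],
  [0, 0, 0, 0, -0.003, 0, -0.3],
  [0, 0, 0, 0, -0.003, 0, -0.3],
  [0, 0, 0, 0, -0.003, 0, -0.3],
  [0, 0, 0, 0, -0.003, 0, -0.3],
  [0, 0, 0, 0, -0.001, 0, -0.3],
])

```text
clock: 10.08
eef_pos: [0.4733, -0.2986, 0.1288]
ee_rot: [0.999, -0.048, 0.0, 0.001]
ft_force: [0.2, -4.8, 1.7]
finger_gap: 0.0301
grasp_force: 2.6
```

drive_tool([
  [0, 0, 0, 0, 0.004, 0, -0.3],
  [0, 0, 0, 0, 0.008, 0, -0.3],
  [0, 0, 0, 0, 0.01, 0, -0.3],
  [0, 0, 0, 0, 0, 0, -0.3],
  [0, 0, 0, 0, 0, 0, -0.3],
  [0, 0, 0, 0, 0, 0, -0.3],
  [0, 0, 0, 0, 0, 0, -0.3],
  [0, 0, 0, 0, 0, 0, -0.3],
  [0, 0, 0, 0, 0, 0, -0.3],
  [0, 0, 0, 0, 0, 0, -0.3],
  [0, 0, 0, 0, 0, 0, -0.3],
  [0, 0, 0, 0, 0, 0, -0.3],
])

```text
clock: 11.08
eef_pos: [0.4719, -0.3088, 0.1283]
ee_rot: [0.999, -0.048, 0.0, 0.0]
ft_force: [0.3, 0.3, -0.6]
finger_gap: 0.0301
grasp_force: 0.0
```

```bash
python3 l.py f
```

```text
([225, 252, 36, 22, 415], [243.2, 260.0])
([280, 252, 22, 24, 357], [292.8, 262.6])
([257, 296, 27, 23, 468], [270.1, 307.2])
[ 0.4719 -0.3088  0.1283] 11.1333
```

Row 307.2 against a level of 306 means the beam is nearly level. I'll lift clear, centring slightly, then check again.

drive_tool([
  [0, 0, 0, 0, -0.004, 0, -0.3],
  [0, 0, 0, 0, 0, -0.01, -0.3],
  [0, 0, 0, 0, 0, -0.03, -0.3],
  [0, 0, 0, 0, 0, -0.03, -0.3],
  [0, 0, 0, 0, 0, -0.03, -0.3],
  [0, 0, 0, 0, 0, -0.04, -0.3],
  [0, 0, 0, 0, 0, -0.04, -0.3],
  [0, 0, 0, 0, 0, -0.02, -0.3],
  [0, 0, 0, 0, 0, 0, -1],
  [0, 0, 0, 0, 0, 0, -1],
  [0, 0, 0, 0, 0, 0, -1],
  [0, 0, 0, 0, 0, 0, -1],
])

```text
clock: 12.13
eef_pos: [0.4715, -0.3064, 0.227]
ee_rot: [0.999, -0.048, -0.001, -0.001]
ft_force: [0.6, 0.5, -0.5]
finger_gap: -0.0001
grasp_force: 0.0
```

```bash
python3 - <<'E'
from h import *
c=cam("wrist");W=optics.snapshot("wrist");cv2.imwrite("pics/g.png",W)
s=sensors.get_state();print(s["eef_pos"],s["clock"],s["finger_gap"])
r=red(W);print(r)
R=Ro.from_quat(s["ee_rot"]).as_matrix()
for a,u in r:
    p=ray(c,u,.166);print(p,"tool delta",R.T@(p-s["eef_pos"]))
p=ray(cam("top"),(340.2,238.1),.165);q=ray(cam("side"),(287.2,176.1),.165);print(p,q,two(cam("top"),(340.2,238.1),cam("side"),(287.2,176.1)))
S=optics.snapshot("side");cv2.imwrite("pics/g_s.png",S)
a=cv2.resize(S[160:250,235:330],(560,530),interpolation=cv2.INTER_CUBIC);cv2.imwrite("pics/g_sc.png",a)
E
```

```text
[ 0.47157444 -0.30647295  0.22710569] 12.1833 -0.00018058191808771967
[(778, array([127.4, 229.6]))]
[ 0.48096713 -0.20358421  0.166     ] tool delta [-0.00037798 -0.10324526  0.06122493]
[ 0.48086934 -0.20398009  0.165     ] [ 0.48302523 -0.19992675  0.165     ] [ 0.48214446 -0.20430397  0.16233145]
```

View pics/g.png

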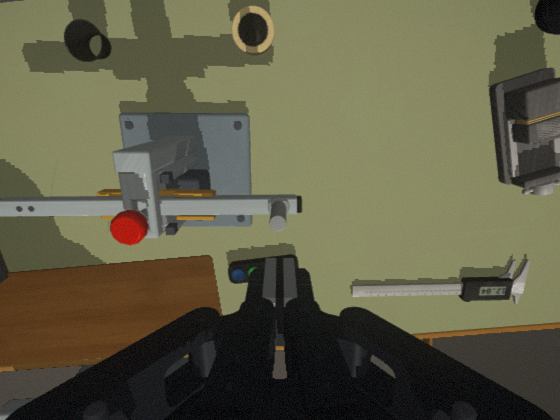

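Lug top is at (279,210), cap at (127,230), and the beam lies straight in the cheeks. I'll move over the cap.

drive_tool([
  [0, 0, 0, 0, -0.03, 0, -1],
  [0, 0, 0, 0, -0.0524, 0, -1],
  [0, 0, 0, 0, -0.052, 0, -1],
  [0, 0, 0, 0, -0.052, 0, -1],
  [0, 0, 0, 0, -0.02, 0, -1],
  [0, 0, 0, 0, 0, 0.03, -1],
  [0, 0, 0, 0, 0, 0.03, -1],
  [0, 0, 0, 0, 0, 0.02, -1],
  [0, 0, 0, 0, 0, 0, -1],
  [0, 0, 0, 0, 0, 0, -1],
])

```text
clock: 13.07
eef_pos: [0.4816, -0.204, 0.188]
ee_rot: [0.999, -0.048, -0.001, -0.0]
ft_force: [-0.2, 0.1, -0.3]
finger_gap: -0.0002
grasp_force: 0.0
```

```bash
python3 - <<'E'
from h import *
c=cam("wrist");W=optics.snapshot("wrist");S=optics.snapshot("side")
s=sensors.get_state();print(s["eef_pos"],s["clock"],s["ft_force"])
for a,u in red(W):
    print(a,u,ray(c,u,.166))
o=np.zeros((600,800,3),np.uint8);o[:420,:560]=W
o[400:600,500:800]=cv2.resize(S[170:237,240:340],(300,200),interpolation=cv2.INTER_CUBIC);cv2.imwrite("pics/k.png",o)
E
```

```text
[ 0.48226556 -0.20450566  0.18891301] 13.1667 [-1.20862345  0.59906857  0.33373561]
687 [279.6 249.7] [ 0.48433882 -0.20385038  0.166     ]
125 [381.1 285.5] [ 0.45622014 -0.26020109  0.166     ]
```

View pics/k.png

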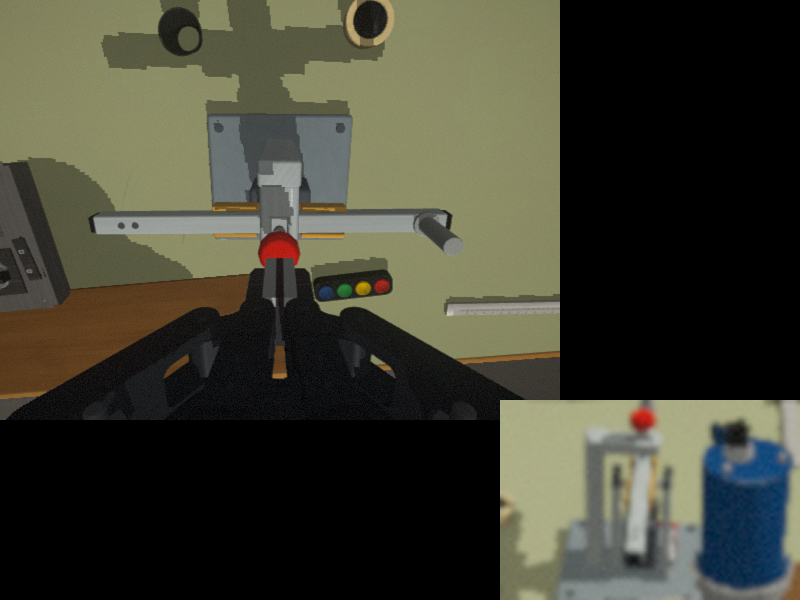

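The cap at (280,250) is under the fingertips and partly hidden by them. The beam's edge is horizontal in view, and the lug top is at (453,247). One quick numeric check of the level before pressing.

```bash
python3 - <<'E'
from h import *
c=cam("wrist");W=cv2.imread("pics/k.png")[:420,:560]
g=cv2.cvtColor(W,cv2.COLOR_BGR2GRAY);h=cv2.cvtColor(W,cv2.COLOR_BGR2HSV)
m=((g>125)&(h[...,1]<50)).astype(np.uint8);m[:225]=0;m[265:]=0;m[:,:435]=0;m[:,480:]=0
n,l,st,ce=cv2.connectedComponentsWithStats(m);print(st[1:],ce[1:])
d=np.array([np.cos(np.radians(-95.4)),np.sin(np.radians(-95.4)),0]);P=np.array([.4812,-.2038,0])
for z in(.145,.1516,.156,.1604,.167):
    print(z,[proj(c,P+d*L+[0,0,z]).round(1) for L in(.105,.109,.113)])
E
```

```text
[[443 225   3   1   3]
 [444 238  20  18 259]] [[444.         225.        ]
 [453.27799228 246.77220077]]
0.145 [array([447. , 240.5]), array([453.4, 240.5]), array([459.8, 240.5])]
0.1516 [array([452.4, 244.8]), array([459. , 244.8]), array([465.6, 244.7])]
0.156 [array([456.2, 247.8]), array([462.9, 247.7]), array([469.7, 247.7])]
0.1604 [array([460.1, 250.9]), array([467. , 250.9]), array([473.9, 250.9])]
0.167 [array([466.4, 255.8]), array([473.5, 255.8]), array([480.7, 255.8])]
```

Row 246.8 gives lug z of about 0.1545, so the tilt is about 0.01. The beam is level, so I'll press in stages.

drive_tool([
  [0, 0, 0, 0, 0, 0.02, -1],
  [0, 0, 0, 0, 0, 0.014, -1],
  [0, 0, 0, 0, 0, 0.006, -1],
  [0, 0, 0, 0, 0, 0.005, -1],
  [0, 0, 0, 0, 0, 0.004, -1],
  [0, 0, 0, 0, 0, 0.003, -1],
  [0, 0, 0, 0, 0, 0, -1],
  [0, 0, 0, 0, 0, 0, -1],
])

```text
clock: 13.83
eef_pos: [0.4819, -0.2041, 0.1624]
ee_rot: [0.999, -0.048, -0.0, 0.0]
ft_force: [-1.7, 0.2, 2.4]
finger_gap: -0.0001
grasp_force: 1.0
```

drive_tool([
  [0, 0, 0, 0, 0, 0.002, -1],
  [0, 0, 0, 0, 0, 0.002, -1],
  [0, 0, 0, 0, 0, 0, -1],
])

```text
clock: 14.08
eef_pos: [0.4821, -0.2042, 0.1606]
ee_rot: [0.999, -0.048, 0.0, 0.0]
ft_force: [-3.3, 1.2, 7.1]
finger_gap: 0.0002
grasp_force: 3.5
```

drive_tool([
  [0, 0, 0, 0, 0, 0.002, -1],
  [0, 0, 0, 0, 0, 0.0016, -1],
  [0, 0, 0, 0, 0, 0, -1],
  [0, 0, 0, 0, 0, 0, -1],
])

```text
clock: 14.42
eef_pos: [0.4821, -0.2042, 0.1593]
ee_rot: [0.999, -0.048, 0.0, 0.0]
ft_force: [-4.2, 1.9, 11.4]
finger_gap: 0.0
grasp_force: 5.6
```

drive_tool([
  [0, 0, 0, 0, 0, 0.002, -1],
  [0, 0, 0, 0, 0, 0, -1],
  [0, 0, 0, 0, 0, 0, -1],
  [0, 0, 0, 0, 0, 0, -1],
])

```text
clock: 14.75
eef_pos: [0.4821, -0.2042, 0.1586]
ee_rot: [0.999, -0.048, 0.0, 0.0]
ft_force: [-5.1, 1.9, 14.0]
finger_gap: 0.0001
grasp_force: 6.9
```

Wrist force is 14 N, which leaves about 10.5 N at the tip. I'll release smoothly and rise.

drive_tool([
  [0, 0, 0, 0, 0, -0.004, -1],
  [0, 0, 0, 0, 0, -0.006, -1],
  [0, 0, 0, 0, 0, -0.01, -1],
  [0, 0, 0, 0, 0, -0.02, -1],
  [0, 0, 0, 0, 0, -0.04, -1],
  [0, 0, 0, 0, 0, -0.06, -1],
  [0, 0, 0, 0, 0, 0, -1],
  [0, 0, 0, 0, 0, 0, -1],
  [0, 0, 0, 0, 0, 0, -1],
  [0, 0, 0, 0, 0, 0, -1],
  [0, 0, 0, 0, 0, 0, -1],
  [0, 0, 0, 0, 0, 0, -1],
])

```text
clock: 15.75
eef_pos: [0.4816, -0.2039, 0.2268]
ee_rot: [0.999, -0.048, -0.001, -0.0]
ft_force: [-0.6, -0.5, 0.3]
finger_gap: 0.0005
grasp_force: 0.0
```

```bash
python3 - <<'E'
from h import *
c=cam("wrist");W=optics.snapshot("wrist");cv2.imwrite("pics/z.png",W)
print(sensors.get_state()["eef_pos"],red(W),proj(c,(.4812,-.2038,.166)))
g=cv2.cvtColor(W,cv2.COLOR_BGR2GRAY);h=cv2.cvtColor(W,cv2.COLOR_BGR2HSV)
d=np.array([np.cos(np.radians(-95.4)),np.sin(np.radians(-95.4)),0]);P=np.array([.4812,-.2038,0])
u=proj(c,P+d*.106+[0,0,.156]).astype(int);print(u,[proj(c,P+d*.106+[0,0,z]) for z in(.145,.156,.167)])
m=((g>125)&(h[...,1]<50)).astype(np.uint8);k=np.zeros_like(m);k[u[1]-20:u[1]+20,u[0]-25:u[0]+25]=1;m*=k
n,l,st,ce=cv2.connectedComponentsWithStats(m);print(st[1:],ce[1:])
E
```

```text
[ 0.48166453 -0.20397884  0.22693204] [(755, array([279.4, 229.7])), (108, array([371.7, 268.8]))] [280.04261512 229.78640891]
[430 224] [array([423.92179487, 219.40178541]), array([430.57502691, 224.55519602]), array([437.87057623, 230.20612794])]
[[415 204   8   6  30]
 [417 217  17  15 186]
 [405 218   1   1   1]] [[419.4        205.7       ]
 [425.         223.84946237]
 [405.         218.        ]]
```

View pics/z.png

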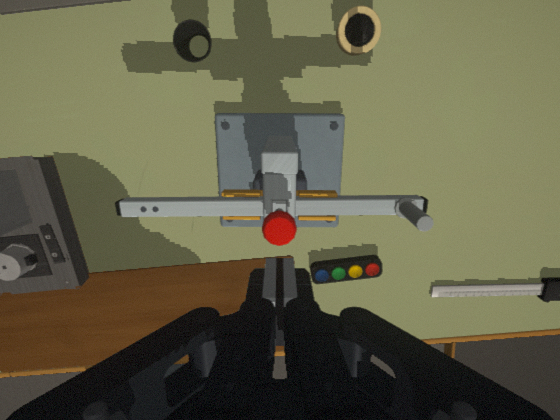

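The cap is back up: it sits at row 229.7, where 229.8 was expected. The lug row of 223.8 gives a tilt of about 0.01, so the beam is level and untouched.

```bash
python3 -c "
from cell import manip
print(manip.sign_off())"
```

```text
the job is handed in; nothing more can be done
None
```

The beam is balanced to within about 0.01 rad, was marked with an estimated 10.5 N at the punch tip (14 N at the wrist), the punch is back up, and the job is handed in (no verdict came back).

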